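# Open the clamped culture chamber and uncover its dish

### The job

Open the small culture chamber: press its vent button on the front of the base down until it snaps and stays down, then break the tight clamp knob loose anticlockwise and unscrew it until the screw's foot is clear of the cover. Swing the clamp bar well away to the rear, lift the cover straight off, keeping it upright, and stand it on the open worktop beside the chamber. Leave the culture dish lying on its pedestal, the bar swung back, and the things round about as they are.

Things in the scene. Friction and masses are not known exactly. Their poses are not given: they have to be found in the camera images.
- chamber: Fixed base: aluminium plate 170 x 210 mm, top 20 mm above the worktop, from x -105 to +65 and y -105 to +105 mm. Origin at worktop height on the chamber's axis; x to the rear, y left, z up. Two steel posts 133 mm high at y = -72 (right: the bar's pivot) and y = +72 mm (left). Under the cover a disc (radius 40.5, top at 25 mm) centres it with 1.5 mm play.
- vent_top (a point): Centre of the top of the vent button: black, round, 18 mm across, 8 mm proud of its round steel port (32 mm across) on the front of the base plate, at x = -85, y = 0 mm from the chamber's origin, 46 mm above the worktop while up. Press straight down.
- vent (a joint): Travel of the vent button, m: 0 up, 0.005 fully down. Its spring resists with a peak of about 9 N near 1.1 mm, nothing at 3 mm, then it snaps on and stays down by itself.
- knob_grip (a point): On the axis of the clamp screw's knob, mid-grip, 154 mm above the worktop while tight: black fluted round knob 40 mm across; the grip reaches 14 mm below to 16 mm above this point, the bar's top is 26 mm below it. Any grip direction. It is on the chamber's axis while the bar is closed and moves with the bar; unscrewed, its top is at 176 mm.
- screw (a joint): Turn of the clamp screw, rad: 0 tight, positive anticlockwise from above, stop at 3.2. Seized: about 0.8 N m breaks it loose (grip hard), half that at 0.23 rad, free (under 0.1) from 0.4 rad. Rises 1.9 mm per rad. Its foot sits 3 mm deep in a dish in the cover's boss, blocking bar and cover; clear from 1.7 rad on, 2.4 is comfortable. Takes two or more grasps.
- bar (a joint): Swing of the steel clamp bar, rad: 0 closed (along the chamber's y, over the cover), positive swings its free left end to the rear (clockwise from above) about the right-hand post; stop at 1.9. Light friction (0.2 N m): it stays where it is left. Well away means 1.2 to 1.5 rad.
- bar_end (a point): Point on the bar's top face near its free end, on its centre line, 122 mm from the pivot; while closed at x = 0, y = +50 mm from the chamber's origin. Bar: 26 mm wide, 14 mm high, 112 to 126 mm above the worktop. Push its front edge (13 mm in front of this point) to the rear with the fingertips 105 to 115 mm above the worktop: the cover's flat top is at 78, its boss at 102 mm.
- cover: Loose cover, 0.3 kg: clear bell with steel foot ring and steel top, 97 mm across; flat top 58 mm above its foot; on it a steel boss 36 mm across from 58 to 82 mm, its top dished 3 mm deep. Origin at the centre of its foot, z up. Closed, the foot stands on the plate, 20 mm above the worktop; lift it straight up 40 mm to clear the dish.
- cover_boss (a point): On the cover's axis in the middle of the boss, 70 mm above the cover's foot: the place to grip it from above, 36 mm wide, any direction.
- culture_dish: Loose small petri dish under the cover, 57 mm across and 14 mm high, lying on the pedestal; origin at the centre of its underside.
- dish_seat (a point): Centre of the pedestal's top, 38 mm above the worktop, on the chamber's axis.
- timer: Bystander: small white countdown timer, 60 x 68 x 20 mm, loose, to the left. Origin under its centre.
- pen_red: Bystander: pen 133 mm long, lying on the worktop to the right of the chamber's plate, roughly along its edge. Origin under its centre.
- forceps: Bystander: steel forceps 128 mm long, lying on the worktop to the left of the chamber's plate. Origin under its centre.
- stain_bottle: Bystander: small bottle with black cap, 48 mm across, 85 mm high, right rear of the chamber. Origin under its centre. The worktop in front of it, right of the chamber, is always clear within 60 mm of x = 0.46, y = -0.23 m.
Not all that is in view belongs to the job. Leave any red look-alike of the cover alone.

How it is judged:
By the outcome, as a careful person would: the job done as asked, in the order asked, and still so for the second after the job is handed in, with the robot touching nothing.
It also fails if it takes over 72 s, if anything falls off the work surface, if the arm or the gripper's body presses on something with over 40 N, if the wrist force passes 120 N, or if a joint passes its speed limit or range.

### The arm

A 7-joint arm with a two-finger parallel gripper is mounted at the origin on a cart in front of the work surface, level with it; the furniture and walls round the work are solid. World frame = base frame: x ahead of the robot, y to its left, z up, the work surface at z = 0. Lengths are in m, angles in rad, forces in N, time in s.
With the tool pointing down it reaches from about 0.4 to 0.875 m from the base axis. Payload 19.3 kg.
Tool frame: the origin (TCP) lies on the mounting face of the last link; the fingertips stand 173 mm ahead of it and the grasp point (between the pads) lies 155 mm ahead of it (bot.grip_point_offset is the distance from the TCP to the grasp point, in m); z points along the fingers, y is the line along which they close (so a half turn about z gives the same grasp; the last joint's range is limited). The gripper opens to 85 mm and grips with 20 to 120 N. Pads are 22 mm wide; open, the fingers measure 114 mm over their backs; the gripper's body (76 mm by 85 mm) begins 54 mm behind the grasp point. The pads swing forward as they close: fully open they stand 13 mm farther back than shut.
Start: joints at [-0.07, 0.521, -0.036, 1.599, 0.021, 1.021, -0.113], TCP at [0.625, -0, 0.405] pointing down, gripper open.
Joint ranges: [-2.91, 2.91], [-0.3, 2.13], [-1.5, 1.42], [0.17, 2.43], [-1.26, 4.41], [0.16, 1.93], [-2.52, 2.52]. Speed limits (rad/s): [1.89, 1.89, 2.39, 2.39, 3.01, 3.01, 3.01].

### API

Orientations are given as [roll, pitch, yaw] about the fixed x, y, z axes, in that order (R = Rz(yaw) Ry(pitch) Rx(roll)).
In Python, from workcell import bot gives the robot as it stands.
- The arm moves only by the tool arm_command, never from a script. Its argument "deltas" is a list of rows, each a list of 3 entries, a list of its own where there are three numbers: the shift along the tool's x, y, z in cm, then the turn, a rotation vector about the tool's x, y, z in rad, then the finger opening in cm, from 0 to 8.54. In form: [[[tx, ty, tz], [rx, ry, rz], claw], ...]. A call has 1 to 20 rows; each row shifts and turns the commanded pose from where the row before left it, along the tool's axes as they then stand; what a row does not reach is not made up. A row lasts 1/10 s, in which the tool goes at most 50 mm and 8.59 degrees, less where a joint would pass 70% of its speed; a pose out of reach is approached as far as the arm can. A call with a gripper value outside its range is refused whole. The fingers move at their own pace and stop on an object; "newtons" is the grip in N (left out, the last holds). Time passes only in rows, so rows that do not move let the fingers close. It gives the time, the measured TCP pose, the force, the opening and the grip force at its end, in the units of the state.
- bot.observe(): the state, without advancing time (a new reading comes with each control period).
- bot.grab_frame(name): name is "scene" or "side" or "wrist"; returns a dict with "frame" (400x640x3 uint8, red, green, blue), "K" (3x3 intrinsics, pixels), "rvec" (rotation vector, rad) and "tvec" (3), from world to camera coordinates, as OpenCV has them; the wrist camera has in their place "T_tool_cam" (4x4, takes a point from camera to tool coordinates, whose origin is the TCP and whose axes are the flange's). Camera axes: x right, y down, z forward; pixel columns grow to the right and rows downward; lengths in m; the calibration is good to about 2 mm. A picture is of the moment at which its call begins: read the wrist's pose just before it. There is no depth.
- bot.job_done(): hands the job in; it is judged then, once.
Trained networks look in a picture, given as the dict that the camera call returned (one of the last four; its "shot" number tells which), for a name from the list of things; names that differ only in an ending like _2 or _b are one class to them, and where a whole thing is asked for, a point or a joint stands for the part that bears it (a point fixed in the world has none). Each returns a list of dicts, best first, with "p" (0 to 1); they miss things now and then, are a little off and sometimes report something else, mostly with a low value. They report only what shows in the picture. A call takes as long as a camera call. They do not tell look-alikes from the thing itself.
- bot.find_in(name, picture): "rect" ([left, top, width, height] in pixels, round what is visible of it).
- bot.mark_of(name, picture): "at" ([column, row] in pixels: a listed point, or the origin of a listed thing).
The state is a dict: "clock": time; "qpos": joint angles; "qd": joint speeds; "joint_efforts": joint torques, N m; "position": TCP position; "tool_rot": TCP orientation; "force": force on the tool from outside, world axes, zero at the start; "moment": the same for the moment, N m; "grip_width": finger opening in m; "finger_force": force on a finger pad.
Only numpy, scipy, OpenCV 4.12 (cv2) and the standard library are available. Lean on these libraries where they do the work, as an engineer would, in place of code of your own. Each camera call takes 0.05 s, during which the arm holds its last target. There are 200 camera calls.

## Working session

There is one attempt and no reset: what is moved stays moved. The work goes in short steps, Python scripts to look and compute and a tool call to move; the robot and the scene stay as the last step left them, time stands still between calls to the robot, and variables do not carry over. Pictures are saved under pics/ and viewed, at most 10 in all, crops included, and the job is handed in when it is done.

Besides the shell and the picture viewer there is one more tool, called after ">>>" as name([rows], argument=value, ...), one row to a line, values as JSON. arm_command: Moves the arm, as the interface text tells. Its arguments: {"type":"object","properties":{"deltas":{"type":"array","items":{"type":"array"}},"newtons":{"type":"number"}},"required":["deltas"]}

```bash
mkdir -p pics
cat > h.py <<'E'
import numpy as np, cv2
from workcell import bot
from scipy.spatial.transform import Rotation as R
def cam(p,st=None):
    "returns K, R(world->cam), t"
    if 'rvec' in p: return p['K'],cv2.Rodrigues(np.array(p['rvec'],float))[0],np.array(p['tvec'],float).ravel()
    T=np.eye(4);T[:3,:3]=R.from_euler('xyz',st['tool_rot']).as_matrix();T[:3,3]=st['position']
    M=np.linalg.inv(T@p['T_tool_cam']);return p['K'],M[:3,:3],M[:3,3]
def onz(c,uv,z):
    K,r,t=c;d=r.T@np.linalg.solve(K,[uv[0],uv[1],1]);o=-r.T@t
    return o+d*(z-o[2])/d[2]
def proj(c,X):
    K,r,t=c;q=K@(r@np.array(X)+t);return q[:2]/q[2]
def tri(cs,uvs):
    A=[];b=[]
    for c,uv in zip(cs,uvs):
        K,r,t=c;d=r.T@np.linalg.solve(K,[uv[0],uv[1],1]);d/=np.linalg.norm(d);o=-r.T@t
        P=np.eye(3)-np.outer(d,d);A.append(P);b.append(P@o)
    return np.linalg.lstsq(np.vstack(A),np.hstack(b),rcond=None)[0]
def save(p,n): cv2.imwrite('pics/'+n,cv2.cvtColor(p['frame'],cv2.COLOR_RGB2BGR))
E
python3 - <<'E'
from h import *
st=bot.observe();print(st['position'],st['tool_rot'],st['clock'])
Z=dict(vent_top=.046,knob_grip=.154,bar_end=.126,cover_boss=.09,cover=.02,chamber=0,timer=0,pen_red=0,forceps=0,stain_bottle=0)
ims=[]
for n in('scene','side','wrist'):
    st=bot.observe();p=bot.grab_frame(n);c=cam(p,st);save(p,n+'0.png');ims.append(p['frame'])
    for k,z in Z.items():
        for d in bot.mark_of(k,p)[:2]: print(n,k,round(d['p'],2),np.round(d['at']),onz(c,d['at'],z).round(4))
cv2.imwrite('pics/all.png',cv2.cvtColor(cv2.resize(np.vstack(ims[:2]),(800,1000))[:, :],cv2.COLOR_RGB2BGR))
E
```

```text
[ 6.24865114e-01 -1.95478457e-05  4.04115502e-01] [-3.14041918e+00  5.33307891e-05  1.57075049e+00] 0.0
scene vent_top 0.43 [347. 232.] [0.4626 0.1003 0.046 ]
scene vent_top 0.21 [321. 204.] [0.5969 0.0878 0.046 ]
scene knob_grip 0.74 [321. 182.] [0.5319 0.1267 0.154 ]
scene bar_end 0.58 [309. 200.] [0.5158 0.1682 0.126 ]
scene cover_boss 0.84 [386. 177.] [ 0.5578 -0.0836  0.09  ]
scene cover_boss 0.67 [324. 206.] [0.5283 0.1227 0.09  ]
scene cover 0.71 [322. 229.] [0.5352 0.124  0.02  ]
scene cover 0.62 [383. 199.] [ 0.5661 -0.0843  0.02  ]
scene chamber 0.66 [322. 234.] [0.5425 0.1195 0.    ]
scene timer 0.78 [205. 279.] [0.5328 0.4183 0.    ]
scene pen_red 0.63 [362. 215.] [ 0.5575 -0.0123  0.    ]
scene pen_red 0.3 [321. 201.] [0.6707 0.0451 0.    ]
scene forceps 0.72 [292. 264.] [0.4798 0.2354 0.    ]
scene stain_bottle 0.84 [398. 180.] [ 0.6485 -0.2068  0.    ]
side vent_top 0.6 [340. 206.] [0.466  0.1082 0.046 ]
side vent_top 0.36 [320. 216.] [0.5342 0.1323 0.046 ]
side bar_end 0.93 [327. 210.] [0.5212 0.1666 0.126 ]
side cover_boss 0.93 [320. 204.] [0.534  0.1194 0.09  ]
side
[... 390 characters left out ...]
 196.] [0.569 0.014 0.   ]
side forceps 0.59 [346. 250.] [0.4721 0.2427 0.    ]
side stain_bottle 0.63 [272. 148.] [ 0.646  -0.2238  0.    ]
wrist vent_top 0.62 [143.  78.] [0.4595 0.1    0.046 ]
wrist knob_grip 0.59 [176.  28.] [0.5394 0.1192 0.154 ]
wrist cover_boss 0.96 [285. 282.] [ 0.5951 -0.0948  0.09  ]
wrist cover_boss 0.65 [208.  46.] [0.5384 0.1202 0.09  ]
wrist cover 0.72 [174.  26.] [0.4848 0.1504 0.02  ]
wrist cover 0.63 [288. 253.] [ 0.5921 -0.0968  0.02  ]
wrist chamber 0.55 [237.  64.] [0.5408 0.1175 0.    ]
wrist timer 0.34 [139.  77.] [0.4329 0.1049 0.    ]
wrist pen_red 0.78 [264. 180.] [ 0.5641 -0.0108  0.    ]
wrist stain_bottle 0.75 [333. 322.] [ 0.6497 -0.2107  0.    ]
```

Run:
```python
import cv2,numpy as np
s=cv2.imread('pics/scene0.png')[140:310,180:440];w=cv2.imread('pics/wrist0.png')
cv2.imwrite('pics/c0.png',np.vstack([cv2.resize(s,(459,300),interpolation=2),cv2.resize(w,(459,287))]))
```

```text
(no output)
```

View pics/c0.png

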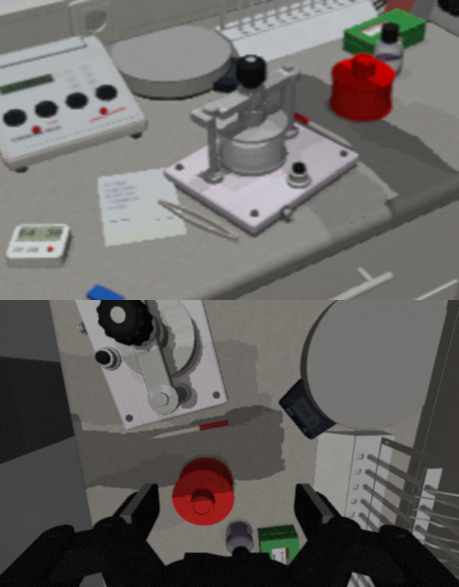

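Two candidate covers: the clear bell under the clamp bar (scene 322,215), and the red one (scene 386,190; wrist 288,265). The clear/steel one on the plate under the bar fits the description; the red one is the look-alike and stays untouched. The crop confirms this. Next I move over the chamber to measure it with the wrist camera.

>>> arm_command([
  [[2,-1.7,0],[0,0,0],8.5],
  [[2,-1.7,0],[0,0,0],8.5],
  [[2,-1.7,0],[0,0,0],8.5],
  [[2,-1.7,0],[0,0,0],8.5],
  [[2,-1.7,0],[0,0,0],8.5],
  [[0,0,0],[0,0,0],8.5],
  [[0,0,0],[0,0,0],8.5],
  [[0,0,0],[0,0,0],8.5],
])

```text
clock: 2.45
position: [0.5404, 0.0993, 0.4047]
tool_rot: [3.141, 0.0, 1.57]
force: [-0.6, -0.6, -0.9]
grip_width: 0.085
finger_force: 0.0
```

Run:
```python
from h import *
st=bot.observe();print(st['position'],st['tool_rot'],st['clock'])
Z=dict(vent_top=.046,knob_grip=.154,bar_end=.126,cover_boss=.09,cover=.02,chamber=0,pen_red=0,forceps=0)
p=bot.grab_frame('wrist');c=cam(p,st);save(p,'w1.png')
for k,z in Z.items():
    for d in bot.mark_of(k,p)[:2]: print(k,round(d['p'],2),np.round(d['at']),onz(c,d['at'],z).round(4))
```

```text
[0.54042421 0.09933404 0.40472971] [3.14135160e+00 2.43745587e-04 1.56989658e+00] 2.45
vent_top 0.54 [234. 177.] [0.4558 0.1018 0.046 ]
knob_grip 0.55 [313. 183.] [0.5392 0.1203 0.154 ]
bar_end 0.78 [295. 111.] [0.5255 0.1687 0.126 ]
cover_boss 0.79 [358. 363.] [ 0.5866 -0.0953  0.09  ]
cover 0.82 [349. 318.] [ 0.5838 -0.09    0.02  ]
cover 0.8 [313. 157.] [0.5387 0.1186 0.02  ]
chamber 0.87 [314. 153.] [0.5399 0.1205 0.    ]
chamber 0.63 [294. 115.] [0.5174 0.1635 0.    ]
forceps 0.78 [256.  40.] [0.4776 0.2406 0.    ]
```

View pics/w1.png

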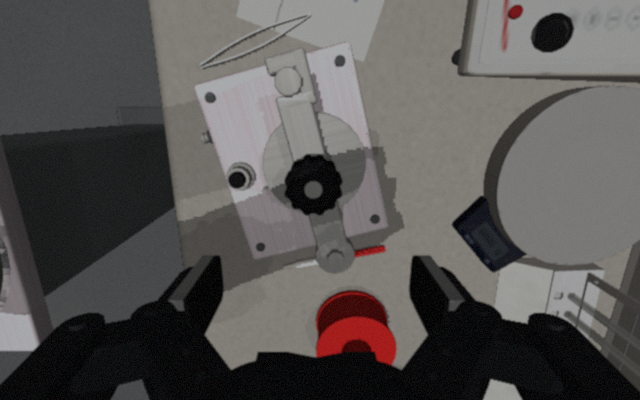

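The wrist view shows the knob at (313,184), the vent button at (238,180), the plate corners at (195,87), (350,43), (253,258) and (386,222), the left post at (288,80) and the pivot at (334,255). I'll fit the chamber pose to these.

Run:
```python
from h import *
from scipy.optimize import least_squares
st=bot.observe();p=bot.grab_frame('wrist');c=cam(p,st)
L=[([-105,105,20],(195,87)),([65,105,20],(350,43)),([-105,-105,20],(253,258)),([65,-105,20],(386,222)),([-85,0,46],(236,179)),([0,0,170],(313,187)),([0,-72,133],(334,254)),([0,72,133],(288,79)),([0,50,126],(295,111)),([0,0,0],(314,153))]
def f(v):
    q=R.from_euler('z',v[2]).as_matrix()
    return np.hstack([proj(c,q@(np.array(a)/1000)+[v[0],v[1],0])-b for a,b in L])
r=least_squares(f,[.54,.12,.25],loss='soft_l1');v=r.x;print(v.round(4));print(r.fun.reshape(-1,2).round(1))
q=R.from_euler('z',v[2]).as_matrix()
print('vent',(q@[-.085,0,0])[:2]+v[:2],'pivot',(q@[0,-.072,0])[:2]+v[:2],'barend',(q@[0,.05,0])[:2]+v[:2])
print(bot.observe()['joint_efforts'])
```

```text
[0.5387 0.1216 0.2538]
[[-4.2 -4.1]
 [ 0.  -5.4]
 [-0.5  2.1]
 [ 3.4  5.2]
 [-0.6  0.1]
 [-0.1  0.4]
 [ 1.2  4.3]
 [-0.6  0.1]
 [ 1.3 -0.6]
 [-0.1 -0.3]]
vent [0.45645167 0.1002786 ] pivot [0.55680456 0.05192265] barend [0.52617771 0.17001581]
[ 8.65867711e-02 -7.88325477e+01  1.10509213e+00 -3.50902104e+01
  1.93776190e-02  2.00601819e-03  1.91934210e-03]
```

>>> arm_command([
  [[0,-2.1,0],[0,0,0],0],
  [[0,-2.1,0],[0,0,0],0],
  [[0,-2.1,0],[0,0,0],0],
  [[0,-2.1,0],[0,0,0],0],
  [[0,0,3],[0,0,0],0],
  [[0,0,3],[0,0,0],0],
  [[0,0,3],[0,0,0],0],
  [[0,0,3],[0,0,0],0],
  [[0,0,3],[0,0,0],0],
  [[0,0,1],[0,0,0],0],
  [[0,0,0],[0,0,0],0],
  [[0,0,0],[0,0,0],0],
  [[0,0,0],[0,0,0],0],
])

```text
clock: 4.25
position: [0.4564, 0.1001, 0.246]
tool_rot: [3.14, -0.001, 1.571]
force: [-0.3, 0.5, 0.2]
grip_width: 0.0002
finger_force: 0.0
```

Run:
```python
from h import *
st=bot.observe();print(st['position'],st['tool_rot'],st['clock'],st['force'])
p=bot.grab_frame('wrist');print(p['T_tool_cam'].round(3));c=cam(p,st)
for d in bot.mark_of('vent_top',p)[:2]: print(d['p'],d['at'],onz(c,d['at'],.046))
s=bot.grab_frame('scene');s2=bot.grab_frame('side')
m=[]
for q in(s,s2):
    for d in bot.mark_of('vent_top',q)[:1]: print(d['p'],d['at'],onz(cam(q),d['at'],.046))
    u,v=proj(cam(q),[.4565,.1,.046]).astype(int); m.append(cv2.resize(q['frame'][v-50:v+30,u-50:u+50],(400,320),interpolation=2))
cv2.imwrite('pics/v.png',cv2.cvtColor(np.hstack(m),cv2.COLOR_RGB2BGR))
```

```text
[0.45640952 0.10008205 0.24595296] [ 3.13972724e+00 -5.54574029e-04  1.57066040e+00] 4.25 [-0.2515388   0.5076118   0.16208555]
[[-0.    -0.959 -0.283  0.072]
 [ 1.    -0.001  0.002  0.   ]
 [-0.002 -0.283  0.959  0.03 ]
 [ 0.     0.     0.     1.   ]]
0.67 [314.8, 239.9] [0.45675197 0.09944598 0.046     ]
0.2 [513.1, 238.4] [0.57060979 0.10016204 0.046     ]
0.54 [347.0, 236.1] [0.45056161 0.1083914  0.046     ]
0.5 [341.6, 207.3] [0.46041293 0.11282699 0.046     ]
```

View pics/v.png

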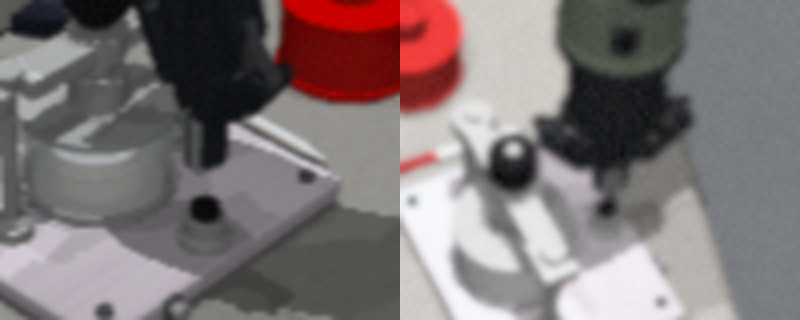

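The closed fingertips stand over the black button in both views, clear of the knob. I'll press slowly.

>>> arm_command([
  [[0,0,1.2],[0,0,0],0],
  [[0,0,1.0],[0,0,0],0],
  [[0,0,0.3],[0,0,0],0],
  [[0,0,0.2],[0,0,0],0],
  [[0,0,0.1],[0,0,0],0],
  [[0,0,0.1],[0,0,0],0],
  [[0,0,0.1],[0,0,0],0],
])

```text
clock: 5.25
position: [0.4561, 0.1, 0.2148]
tool_rot: [3.141, -0.0, 1.571]
force: [0.3, 0.3, -0.0]
grip_width: -0.0
finger_force: 0.0
```

>>> arm_command([
  [[0,0,0.1],[0,0,0],0],
  [[0,0,0],[0,0,0],0],
])

```text
clock: 5.45
position: [0.4561, 0.1, 0.2144]
tool_rot: [3.141, -0.0, 1.571]
force: [-3.1, -1.4, 16.8]
grip_width: -0.0
finger_force: 8.7
```

>>> arm_command([
  [[0,0,0.1],[0,0,0],0],
  [[0,0,0],[0,0,0],0],
])

```text
clock: 5.65
position: [0.4561, 0.1, 0.2142]
tool_rot: [3.14, -0.0, 1.57]
force: [-9.4, -1.8, 44.7]
grip_width: -0.0
finger_force: 21.8
```

>>> arm_command([
  [[0,0,-1],[0,0,0],0],
  [[0,0,-4],[0,0,0],0],
  [[0,0,-4],[0,0,0],0],
  [[0,0,-4],[0,0,0],6.5],
  [[0,0,-3],[0,0,0],6.5],
  [[0,0,0],[0,0,0],6.5],
  [[0,0,0],[0,0,0],6.5],
])

```text
clock: 6.35
position: [0.4559, 0.0999, 0.3732]
tool_rot: [3.14, -0.0, 1.571]
force: [-0.2, -0.5, -1.2]
grip_width: 0.0578
finger_force: 0.0
```

Run:
```python
from h import *
st=bot.observe();print(st['position'],st['tool_rot'],st['qpos'],st['clock'],st['force'])
p=bot.grab_frame('wrist');c=cam(p,st)
for k,z in dict(vent_top=.041,knob_grip=.154,chamber=0).items():
  for d in bot.mark_of(k,p)[:1]: print(k,d['p'],d['at'],onz(c,d['at'],z))
m=[]
for n in('scene','side'):
    q=bot.grab_frame(n);u,v=proj(cam(q),[.4565,.1,.046]).astype(int); m.append(cv2.resize(q['frame'][v-40:v+40,u-50:u+50],(400,320),interpolation=2))
cv2.imwrite('pics/v2.png',cv2.cvtColor(np.hstack(m),cv2.COLOR_RGB2BGR))
```

```text
[0.45593506 0.09992965 0.37319942] [ 3.14013150e+00 -4.14239816e-04  1.57066923e+00] [-0.27146014  0.31597945 -0.08783164  2.03376792  0.03848071  0.79183991
 -0.38209107] 6.35 [-0.24116662 -0.53685021 -1.23269718]
vent_top 0.56 [316.2, 184.5] [0.45756585 0.1007666  0.041     ]
knob_grip 0.81 [448.8, 196.9] [0.53854611 0.11943104 0.154     ]
chamber 0.95 [392.6, 158.0] [0.53997395 0.12029775 0.        ]
```

View pics/v2.png

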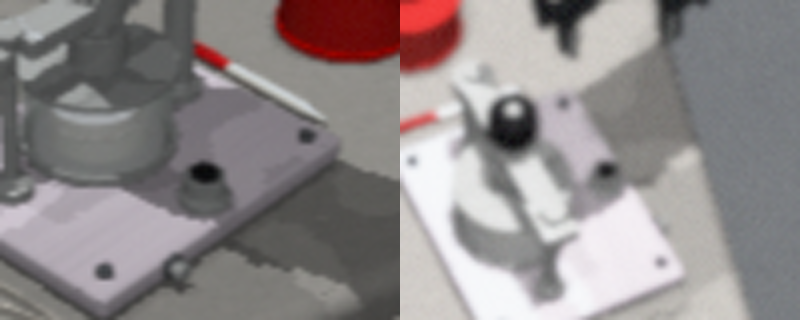

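The button now sits low on its port, so it stayed down. Next I move over the knob and wind the wrist clockwise beforehand.

>>> arm_command([
  [[0.5,2.1,0],[0,0,0],6.5],
  [[0.5,2.1,0],[0,0,0],6.5],
  [[0.5,2.1,0],[0,0,0],6.5],
  [[0.55,2.0,0],[0,0,0],6.5],
  [[0,0,0],[0,0,0.14],6.5],
  [[0,0,0],[0,0,0.14],6.5],
  [[0,0,0],[0,0,0.14],6.5],
  [[0,0,0],[0,0,0.14],6.5],
  [[0,0,0],[0,0,0.14],6.5],
  [[0,0,0],[0,0,0.14],6.5],
  [[0,0,0],[0,0,0.14],6.5],
  [[0,0,0],[0,0,0.14],6.5],
  [[0,0,0],[0,0,0.14],6.5],
  [[0,0,0],[0,0,0.14],6.5],
  [[0,0,0],[0,0,0.14],6.5],
  [[0,0,0],[0,0,0.14],6.5],
  [[0,0,0],[0,0,0.14],6.5],
  [[0,0,0],[0,0,0.14],6.5],
  [[0,0,0],[0,0,0],6.5],
  [[0,0,0],[0,0,0],6.5],
])

```text
clock: 8.65
position: [0.5389, 0.1207, 0.3723]
tool_rot: [3.141, 0.0, -0.385]
force: [-0.5, 0.1, -0.6]
grip_width: 0.0655
finger_force: 0.0
```

Run:
```python
from h import *
st=bot.observe();print(st['position'],st['tool_rot'],st['qpos'],st['clock'])
p=bot.grab_frame('wrist');c=cam(p,st)
for k,z in dict(knob_grip=.154,chamber=0).items():
  for d in bot.mark_of(k,p)[:1]: print(k,d['p'],d['at'],onz(c,d['at'],z))
```

```text
[0.53892234 0.12072189 0.37230679] [ 3.14083137e+00  3.75589723e-04 -3.84534711e-01] [-0.62853763  0.477268    0.41480453  1.84355562 -0.2437958   0.87157871
 -2.05212602] 8.65
knob_grip 0.96 [316.6, 224.7] [0.54091626 0.1194995  0.154     ]
chamber 0.8 [317.9, 178.3] [0.53728343 0.11898815 0.        ]
```

>>> arm_command([
  [[0,0,1.5],[0,0,0],6.5],
  [[0,0,1.5],[0,0,0],6.5],
  [[0,0,1.5],[0,0,0],6.5],
  [[0,0,1.0],[0,0,0],6.5],
  [[0,0,0.5],[0,0,0],6.5],
  [[0,0,0],[0,0,0],6.5],
  [[0,0,0],[0,0,0],3],
  [[0,0,0],[0,0,0],3],
  [[0,0,0],[0,0,0],3],
  [[0,0,0],[0,0,0],3],
  [[0,0,0],[0,0,0],3],
  [[0,0,0],[0,0,0],3],
], newtons=115)

```text
clock: 10.0
position: [0.5392, 0.1201, 0.3138]
tool_rot: [-3.141, -0.001, -0.39]
force: [-3.2, -3.1, 12.8]
grip_width: 0.0375
finger_force: 113.6
```

>>> arm_command([
  [[0,0,0],[0,0,-0.05],3],
  [[0,0,0],[0,0,-0.05],3],
  [[0,0,-0.02],[0,0,-0.05],3],
  [[0,0,-0.01],[0,0,-0.05],3],
  [[0,0,-0.01],[0,0,-0.05],3],
  [[0,0,-0.01],[0,0,-0.05],3],
  [[0,0,-0.01],[0,0,-0.05],3],
  [[0,0,-0.01],[0,0,-0.05],3],
  [[0,0,-0.01],[0,0,-0.05],3],
  [[0,0,-0.01],[0,0,-0.05],3],
])

```text
clock: 11.0
position: [0.5392, 0.1203, 0.3146]
tool_rot: [-3.141, -0.001, 0.113]
force: [-2.4, -1.5, 9.8]
grip_width: 0.0373
finger_force: 113.9
```

```bash
python3 -c "
from h import *
st=bot.observe();print(st['position'],st['tool_rot'],st['force'],st['moment'],st['qpos'])"
```

```text
[0.53916515 0.1203494  0.31458296] [-3.14135496e+00 -1.10708372e-03  1.12642416e-01] [-2.37024071 -1.54693323  9.77793682] [-0.13424764  0.61773453 -0.05106148] [-0.4992051   0.53738931  0.23807591  1.88535551 -0.18038993  0.73833981
 -1.6178968 ]
```

>>> arm_command([
  [[0,0,-0.02],[0,0,-0.1],3],
  [[0,0,-0.02],[0,0,-0.1],3],
  [[0,0,-0.02],[0,0,-0.1],3],
  [[0,0,-0.02],[0,0,-0.1],3],
  [[0,0,-0.02],[0,0,-0.1],3],
  [[0,0,-0.02],[0,0,-0.1],3],
  [[0,0,-0.02],[0,0,-0.1],3],
  [[0,0,-0.02],[0,0,-0.1],3],
  [[0,0,-0.02],[0,0,-0.1],3],
  [[0,0,-0.02],[0,0,-0.1],3],
  [[0,0,-0.02],[0,0,-0.1],3],
  [[0,0,-0.02],[0,0,-0.1],3],
  [[0,0,-0.02],[0,0,-0.1],3],
  [[0,0,-0.02],[0,0,-0.1],3],
  [[0,0,-0.02],[0,0,-0.1],3],
  [[0,0,-0.02],[0,0,-0.1],3],
  [[0,0,-0.02],[0,0,-0.1],3],
  [[0,0,-0.02],[0,0,-0.1],3],
  [[0,0,-0.02],[0,0,-0.1],3],
  [[0,0,-0.02],[0,0,-0.1],3],
])

```text
clock: 13.0
position: [0.539, 0.1203, 0.3184]
tool_rot: [3.141, 0.001, 2.115]
force: [-2.6, -1.8, 8.3]
grip_width: 0.0376
finger_force: 114.0
```

```bash
python3 -c "
from h import *
st=bot.observe();print(st['position'],st['tool_rot'],st['force'],st['moment'],st['qpos'])"
```

```text
[0.53899738 0.12030256 0.31844776] [3.14137686e+00 8.56582333e-04 2.11465576e+00] [-2.62275049 -1.75916584  8.26301487] [-0.55180522  1.00055275 -0.03504568] [-0.11130863  0.52968055 -0.2953128   1.86188363  0.2117955   0.78004183
  0.02419569]
```

>>> arm_command([
  [[0,0,-0.02],[0,0,-0.1],3],
  [[0,0,-0.02],[0,0,-0.1],3],
  [[0,0,0],[0,0,0],3],
  [[0,0,0],[0,0,0],7],
  [[0,0,0],[0,0,0],7],
  [[0,0,0],[0,0,0],7],
  [[0,0,0],[0,0,0],7],
  [[0,0,-2],[0,0,0],7],
  [[0,0,-3],[0,0,0],7],
  [[0,0,-3],[0,0,0],7],
  [[0,0,0],[0,0,0],7],
  [[0,0,0],[0,0,0],7],
])

```text
clock: 14.2
position: [0.539, 0.1204, 0.3982]
tool_rot: [3.141, 0.001, 2.311]
force: [-1.0, -0.6, -0.8]
grip_width: 0.07
finger_force: 0.0
```

Run:
```python
from h import *
st=bot.observe();print(st['position'],st['tool_rot'],st['qpos'],st['clock'])
cs=[];us=[];m=[]
for n in('scene','side','wrist'):
    st=bot.observe();q=bot.grab_frame(n);c=cam(q,st)
    for k,z in dict(knob_grip=.159,bar_end=.126).items():
        for d in bot.mark_of(k,q)[:1]:
            print(n,k,d['p'],onz(c,d['at'],z))
            if k=='knob_grip':cs.append(c);us.append(d['at'])
    print(n,'exp top up/down',proj(c,[.539,.1204,.170]),proj(c,[.539,.1204,.175]))
    if n!='wrist':
        u,v=proj(c,[.539,.12,.13]).astype(int); m.append(cv2.resize(q['frame'][v-40:v+40,u-50:u+50],(400,320),interpolation=2))
if len(cs)>1: print(tri(cs,us))
cv2.imwrite('pics/k.png',cv2.cvtColor(np.hstack(m),cv2.COLOR_RGB2BGR))
```

```text
[0.538976   0.12044713 0.39822262] [3.14090322e+00 5.54832664e-04 2.31057664e+00] [-0.04837768  0.4334148  -0.3756464   1.78738526  0.19017854  0.9554479
  0.23716268] 14.2
scene knob_grip 0.62 [0.5179338 0.1384447 0.159    ]
scene bar_end 0.65 [0.52424336 0.16905814 0.126     ]
scene exp top up/down [321.6960711  173.23267127] [321.67915231 171.27017188]
side knob_grip 0.49 [0.53783778 0.11737171 0.159     ]
side bar_end 0.67 [0.51913652 0.158023   0.126     ]
side exp top up/down [318.32614049 189.65924627] [318.33473004 188.65494539]
wrist knob_grip 0.7 [0.54121174 0.12127887 0.159     ]
wrist bar_end 0.89 [0.5288013  0.16643837 0.126     ]
wrist exp top up/down [315.55209703 222.02263172] [315.54408675 224.70040926]
[0.54016698 0.11938337 0.14951032]
```

View pics/k.png

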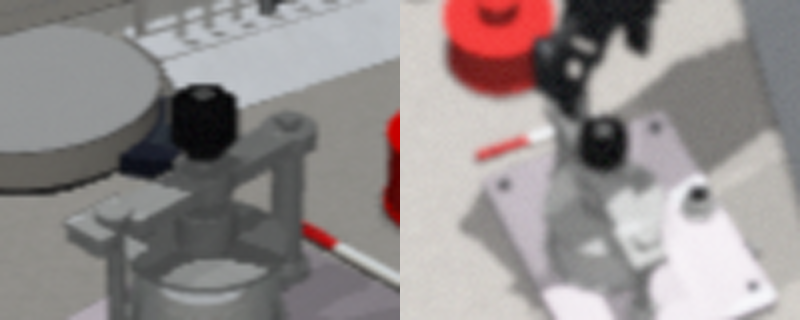

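The screw turned about 2.7 rad and the knob looks raised. I'll set the closed fingers down in front of the bar near its free end, with tool y along the chamber's rear axis.

>>> arm_command([
  [[0,0,0],[0,0,0.12],0],
  [[0,0,0],[0,0,0.12],0],
  [[0,0,0],[0,0,0.12],0],
  [[0,0,0],[0,0,0.126],0],
  [[1.1,-1.1,0],[0,0,0],0],
  [[1.1,-1.1,0],[0,0,0],0],
  [[1.1,-1.1,0],[0,0,0],0],
  [[1.1,-1.1,0],[0,0,0],0],
  [[0,0,3],[0,0,0],0],
  [[0,0,3],[0,0,0],0],
  [[0,0,3],[0,0,0],0],
  [[0,0,1.5],[0,0,0],0],
  [[0,0,0.8],[0,0,0],0],
  [[0,0,0],[0,0,0],0],
  [[0,0,0],[0,0,0],0],
])

```text
clock: 16.15
position: [0.4854, 0.1523, 0.2858]
tool_rot: [3.141, -0.0, 1.825]
force: [0.7, 0.4, 0.3]
grip_width: -0.0002
finger_force: 0.0
```

>>> arm_command([
  [[0,0.6,0],[0,0,0],0],
  [[0,0.6,0],[0,0,0],0],
  [[0,0.3,0],[0,0,0],0],
  [[0,0,0],[0,0,0],0],
])

```text
clock: 16.55
position: [0.5004, 0.1559, 0.2852]
tool_rot: [3.141, -0.0, 1.825]
force: [0.3, -0.7, 0.1]
grip_width: 0.0001
finger_force: 0.0
```

>>> arm_command([
  [[0,0.3,0],[0,0,0],0],
  [[0,0.3,0],[0,0,0],0],
  [[0,0.3,0],[0,0,0],0],
  [[0,0,0],[0,0,0],0],
])

```text
clock: 16.95
position: [0.5089, 0.1582, 0.2849]
tool_rot: [3.142, -0.0, 1.825]
force: [-0.8, -0.4, 0.3]
grip_width: 0.0006
finger_force: 0.1
```

>>> arm_command([
  [[0.08,0.58,0],[0,0,0.05],0],
  [[0.08,0.58,0],[0,0,0.05],0],
  [[0.08,0.58,0],[0,0,0.05],0],
  [[0.08,0.58,0],[0,0,0.05],0],
])

```text
clock: 17.35
position: [0.5309, 0.1654, 0.2849]
tool_rot: [-3.141, 0.0, 1.623]
force: [-2.0, 0.2, 0.7]
grip_width: -0.0001
finger_force: 1.0
```

Run:
```python
from h import *
st=bot.observe();p=bot.grab_frame('wrist');c=cam(p,st);save(p,'w2.png');print(st['force'],st['moment'],st['position'])
for k,z in dict(knob_grip=.159,bar_end=.126,cover_boss=.102).items():
    for d in bot.mark_of(k,p)[:1]: print(k,d['p'],d['at'],onz(c,d['at'],z))
```

```text
[-1.97084484  0.17856948  0.67858044] [0.05683331 0.48587897 0.06384291] [0.53086111 0.16537105 0.28489376]
knob_grip 0.28 [375.8, 264.8] [0.54991599 0.18836709 0.159     ]
bar_end 0.67 [374.1, 262.4] [0.55681874 0.17267834 0.126     ]
```

View pics/w2.png

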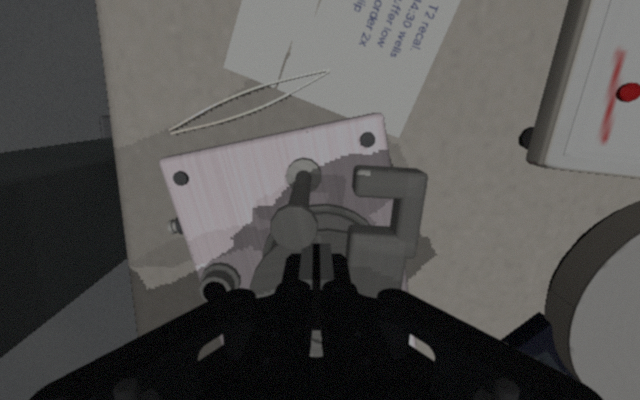

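The bar moves freely: its C-hook has left the post (hook at 390,210) at about 2 N. I'll continue the arc.

>>> arm_command([
  [[0.14,1.17,0],[0,0,0.1],0],
  [[0.14,1.17,0],[0,0,0.1],0],
  [[0.14,1.17,0],[0,0,0.1],0],
  [[0.14,1.17,0],[0,0,0.1],0],
  [[0.14,1.17,0],[0,0,0.1],0],
  [[0.14,1.17,0],[0,0,0.1],0],
])

```text
clock: 18.15
position: [0.6002, 0.1599, 0.2849]
tool_rot: [-3.141, 0.0, 1.022]
force: [-2.4, 0.5, 0.3]
grip_width: -0.0002
finger_force: 1.1
```

>>> arm_command([
  [[0.14,1.17,0],[0,0,0.1],0],
  [[0.14,1.17,0],[0,0,0.1],0],
  [[0.14,1.17,0],[0,0,0.1],0],
  [[0.14,1.17,0],[0,0,0.1],0],
  [[0.14,1.17,0],[0,0,0.1],0],
  [[0.07,0.6,0],[0,0,0.05],0],
  [[0,0,0],[0,0,0],0],
])

```text
clock: 18.85
position: [0.6513, 0.1202, 0.2849]
tool_rot: [3.141, 0.0, 0.474]
force: [-0.1, 0.3, -0.3]
grip_width: -0.0
finger_force: 0.0
```

Run:
```python
from h import *
st=bot.observe();print(st['position'],st['tool_rot'],st['force'],st['qpos'])
v=[.5389,.1205,.254]
piv=np.array(v[:2])+.072*np.array([np.sin(v[2]),-np.cos(v[2])])
for n in('scene','side','wrist'):
    st=bot.observe();p=bot.grab_frame(n);c=cam(p,st)
    for k,z in dict(knob_grip=.159,bar_end=.126,cover_boss=.09,cover=.02,chamber=0).items():
        for d in bot.mark_of(k,p)[:2]:
            X=onz(c,d['at'],z);e=X[:2]-piv;print(n,k,round(d['p'],2),X.round(4),'bar ang',round(np.pi/2+v[2]-np.arctan2(e[1],e[0]),2))
```

```text
[0.65125487 0.12018088 0.28490155] [3.14117860e+00 9.69167757e-05 4.74155225e-01] [-0.06230972  0.26796986 -0.31927377] [-0.34823773  0.71903809  0.11994529  1.59427208 -0.10597812  0.83466044
 -1.2831355 ]
scene knob_grip 0.66 [0.6059 0.0938 0.159 ] bar ang 1.1
scene knob_grip 0.44 [ 0.424  -0.0083  0.159 ] bar ang 4.55
scene bar_end 0.83 [0.6699 0.0916 0.126 ] bar ang 1.48
scene bar_end 0.73 [0.3606 0.1637 0.126 ] bar ang -0.8
scene cover_boss 0.94 [ 0.5682 -0.0878  0.09  ] bar ang 3.32
scene cover_boss 0.64 [0.7252 0.0602 0.09  ] bar ang 1.77
scene cover 0.89 [ 0.5751 -0.0899  0.02  ] bar ang 3.27
scene cover 0.8 [0.5424 0.116  0.02  ] bar ang 0.03
scene chamber 0.67 [0.549  0.1167 0.    ] bar ang 0.13
scene chamber 0.67 [0.6687 0.039  0.    ] bar ang 1.93
side knob_grip 0.61 [0.6227 0.0696 0.159 ] bar ang 1.55
side bar_end 0.69 [0.6611 0.0945 0.126 ] bar ang 1.43
side bar_end 0.54 [0.5033 0.3092 0.126 ] bar ang 0.05
side cover_boss 0.77 [ 0.6002 -0.0933  0.09  ] bar ang 3.1
side cover_boss 0.68 [0.5337 0.1245 0.09  ] bar ang -0.05
side cover 0.65 [0.5377 0.1188 0.02  ] bar ang -0.02
side cover 0.51 [ 0.5859 -0.0901  0.02  ] bar ang 3.19
side chamber 0.96 [0.5457 0.1194 0.    ] bar ang 0.09
wrist bar_end 0.84 [0.6694 0.0969 0.126 ] bar ang 1.44
```

>>> arm_command([
  [[0,-1,0],[0,0,0],0],
  [[0,-1,0],[0,0,0],0],
  [[0,0,-3],[0,0,0],0],
  [[0,0,-4],[0,0,0],0],
  [[0,0,-3],[0,0,0],6.5],
  [[0,0,0],[0,0,-0.135],6.5],
  [[0,0,0],[0,0,-0.135],6.5],
  [[0,0,0],[0,0,-0.135],6.5],
  [[0,0,0],[0,0,-0.135],6.5],
  [[0,0,0],[0,0,-0.135],6.5],
  [[0,0,0],[0,0,-0.135],6.5],
  [[0,0,0],[0,0,-0.135],6.5],
  [[0,0,0],[0,0,-0.135],6.5],
  [[0,0,0],[0,0,-0.135],6.5],
  [[0,0,0],[0,0,-0.135],6.5],
  [[0.3,-3.5,0],[0,0,0],6.5],
  [[0.3,-3.5,0],[0,0,0],6.5],
  [[0.3,-3.4,0],[0,0,0],6.5],
  [[0,0,0],[0,0,0],6.5],
  [[0,0,0],[0,0,0],6.5],
])

```text
clock: 21.75
position: [0.5386, 0.122, 0.3856]
tool_rot: [3.141, 0.0, 1.826]
force: [1.3, -0.1, 0.5]
grip_width: 0.0652
finger_force: 0.0
```

Run:
```python
from h import *
st=bot.observe();print(st['position'],st['tool_rot'],st['qpos'],st['clock'])
p=bot.grab_frame('wrist');c=cam(p,st);save(p,'w3.png')
for k,z in dict(knob_grip=.159,bar_end=.126,cover_boss=.09,cover=.02,chamber=0,vent_top=.041).items():
    for d in bot.mark_of(k,p)[:2]: print(k,round(d['p'],2),d['at'],onz(c,d['at'],z).round(4))
print(proj(c,[.5389,.1205,.102]))
```

```text
[0.53859076 0.12197392 0.38558119] [3.14064555e+00 2.03256746e-05 1.82575560e+00] [-0.16966351  0.43428739 -0.2156911   1.80698762  0.11434271  0.91143032
 -0.18106192] 21.75
bar_end 0.66 [465.5, 277.3] [0.671  0.0954 0.126 ]
cover 0.95 [315.7, 180.3] [0.5403 0.1195 0.02  ]
cover 0.63 [308.5, 342.4] [ 0.584  -0.0843  0.02  ]
vent_top 0.59 [232.4, 183.4] [0.4586 0.0998 0.041 ]
[314.61614153 200.38619327]
```

View pics/w3.png

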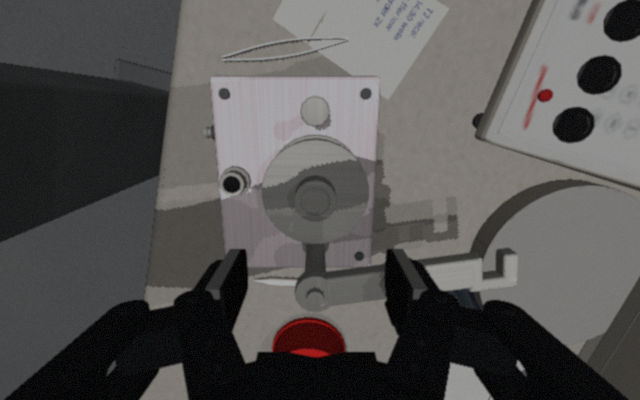

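The bar now lies to the rear at about 1.43 rad, and the cover boss at (314,199) matches the projected axis. Descend and grip the boss.

>>> arm_command([
  [[-0.15,0,3],[0,0,0],6.5],
  [[0,0,3],[0,0,0],6.5],
  [[0,0,3],[0,0,0],6.5],
  [[0,0,2.5],[0,0,0],6],
  [[0,0,1],[0,0,0],6],
  [[0,0,0.6],[0,0,0],6],
  [[0,0,0],[0,0,0],6],
  [[0,0,0],[0,0,0],3],
  [[0,0,0],[0,0,0],3],
  [[0,0,0],[0,0,0],3],
  [[0,0,0],[0,0,0],3],
  [[0,0,0],[0,0,0],3],
  [[0,0,0],[0,0,0],3],
], newtons=50)

```text
clock: 23.4
position: [0.5397, 0.1199, 0.2553]
tool_rot: [3.14, 0.0, 1.825]
force: [-3.1, 0.3, 8.8]
grip_width: 0.0347
finger_force: 48.9
```

>>> arm_command([
  [[0,0,-0.5],[0,0,0],3],
  [[0,0,-1],[0,0,0],3],
  [[0,0,-1],[0,0,0],3],
  [[0,0,-1],[0,0,0],3],
  [[0,0,-1],[0,0,0],3],
  [[0,0,-1.5],[0,0,0],3],
  [[0,0,-1.5],[0,0,0],3],
  [[0,0,-1],[0,0,0],3],
  [[0,0,-0.5],[0,0,0],3],
])

```text
clock: 24.3
position: [0.5395, 0.1198, 0.3452]
tool_rot: [3.14, 0.0, 1.825]
force: [-0.4, -1.0, -3.0]
grip_width: 0.0337
finger_force: 50.1
```

Run:
```python
from h import *
st=bot.observe();print(st['position'],st['tool_rot'],st['force'],st['grip_width'])
m=[]
for n in('scene','side'):
    q=bot.grab_frame(n);c=cam(q)
    for k,z in dict(culture_dish=.038,cover=.11).items():
        for d in bot.mark_of(k,q)[:1]: print(n,k,round(d['p'],2),onz(c,d['at'],z).round(4))
    u,v=proj(c,[.539,.12,.09]).astype(int); m.append(cv2.resize(q['frame'][v-60:v+60,u-75:u+75],(400,320),interpolation=2))
cv2.imwrite('pics/l.png',cv2.cvtColor(np.hstack(m),cv2.COLOR_RGB2BGR))
```

```text
[0.53953011 0.11982183 0.34516911] [3.14035978e+00 2.64804111e-06 1.82468913e+00] [-0.35181995 -1.04050307 -3.03767922] 0.033698465725599556
scene culture_dish 0.73 [0.5465 0.113  0.038 ]
scene cover 0.8 [0.4552 0.001  0.11  ]
side culture_dish 0.52 [0.5425 0.1195 0.038 ]
side cover 0.96 [0.5507 0.1187 0.11  ]
```

View pics/l.png

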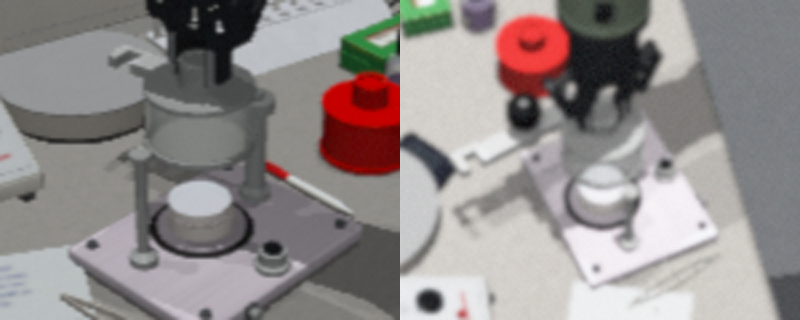

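The cover hangs upright in the gripper and the dish is still on its pedestal. I carry it around the front to the clear spot on the right.

>>> arm_command([
  [[0,-1.2,0],[0,0,0],3],
  [[0,-2,0],[0,0,0],3],
  [[0,-2,0],[0,0,0],3],
  [[0,-2,0],[0,0,0],3],
  [[-0.8,-1.4,0],[0,0,0],3],
  [[-2.4,-0.6,0],[0,0,0],3],
  [[-2.9,-0.7,0],[0,0,0],3],
  [[-2.9,-0.7,0],[0,0,0],3],
  [[-2.9,-0.7,0],[0,0,0],3],
  [[-2.9,-0.7,0],[0,0,0],3],
  [[-2.9,-0.7,0],[0,0,0],3],
  [[-2.9,-0.7,0],[0,0,0],3],
  [[-2.9,-0.7,0],[0,0,0],3],
  [[-2.9,-0.7,0],[0,0,0],3],
  [[-2.9,-0.7,0],[0,0,0],3],
  [[-2.0,-0.5,0],[0,0,0],3],
  [[-0.8,-0.2,0],[0,0,0],3],
  [[0,0,0],[0,0,0],3],
  [[0,0,0],[0,0,0],3],
])

```text
clock: 26.5
position: [0.4633, -0.2306, 0.3437]
tool_rot: [-3.141, -0.001, 1.826]
force: [-0.3, 0.8, -3.2]
grip_width: 0.0341
finger_force: 50.4
```

Run:
```python
from h import *
st=bot.observe();print(st['position'],st['tool_rot'],st['qpos'],st['clock'],st['grip_width'])
d=np.array([.46,-.23,.235])-st['position'];print('tool delta cm',(R.from_euler('xyz',st['tool_rot']).as_matrix().T@d*100).round(2))
```

```text
[ 0.46334775 -0.23062339  0.34373668] [-3.14128346e+00 -7.67181175e-04  1.82552607e+00] [ 0.45250697  0.43505617 -0.13760823  1.93599211  0.08191725  0.77652384
  0.52376819] 26.5 0.03410735395801634
tool delta cm [ 0.14 -0.3  10.87]
```

>>> arm_command([
  [[0,-0.3,2.5],[0,0,0],3],
  [[0,0,3],[0,0,0],3],
  [[0,0,2.5],[0,0,0],3],
  [[0,0,1.5],[0,0,0],3],
  [[0,0,0.6],[0,0,0],3],
  [[0,0,0.3],[0,0,0],3],
  [[0,0,0.2],[0,0,0],3],
  [[0,0,0.1],[0,0,0],3],
  [[0,0,0],[0,0,0],3],
])

```text
clock: 27.4
position: [0.4605, -0.2323, 0.2375]
tool_rot: [3.141, 0.0, 1.825]
force: [0.9, -0.9, -3.4]
grip_width: 0.0341
finger_force: 50.4
```

>>> arm_command([
  [[0,0,0.1],[0,0,0],3],
  [[0,0,0],[0,0,0],3],
])

```text
clock: 27.6
position: [0.4604, -0.2324, 0.2362]
tool_rot: [3.141, 0.0, 1.825]
force: [-0.6, 0.5, -3.0]
grip_width: 0.034
finger_force: 50.4
```

>>> arm_command([
  [[0,0,0.1],[0,0,0],3],
  [[0,0,0],[0,0,0],3],
])

```text
clock: 27.8
position: [0.4604, -0.2324, 0.2353]
tool_rot: [3.141, 0.0, 1.825]
force: [-2.3, 0.6, 6.5]
grip_width: 0.0344
finger_force: 51.4
```

>>> arm_command([
  [[0,0,0.05],[0,0,0],3],
  [[0,0,0],[0,0,0],3],
])

```text
clock: 28.0
position: [0.4604, -0.2324, 0.2353]
tool_rot: [3.141, 0.0, 1.825]
force: [-4.9, 1.8, 17.3]
grip_width: 0.0343
finger_force: 52.6
```

The cover stands on the worktop. Release, then retreat straight up.

>>> arm_command([
  [[0,0,-0.05],[0,0,0],3],
  [[0,0,0],[0,0,0],6],
  [[0,0,0],[0,0,0],6.5],
  [[0,0,0],[0,0,0],6.5],
  [[0,0,0],[0,0,0],6.5],
  [[0,0,-1],[0,0,0],6.5],
  [[0,0,-3],[0,0,0],6.5],
  [[0,0,-4],[0,0,0],6.5],
  [[0,0,-4],[0,0,0],6.5],
  [[0,0,-3],[0,0,0],6.5],
  [[0,0,0],[0,0,0],6.5],
  [[0,0,0],[0,0,0],6.5],
])

```text
clock: 29.2
position: [0.4602, -0.2323, 0.3858]
tool_rot: [3.14, 0.001, 1.825]
force: [-0.9, -0.4, -0.4]
grip_width: 0.0652
finger_force: 0.0
```

Run:
```python
from h import *
m=[]
for n in('scene','side'):
    q=bot.grab_frame(n);c=cam(q)
    for k,z in dict(culture_dish=.038,cover=0,bar_end=.126,timer=0,pen_red=0,forceps=0,stain_bottle=0).items():
        for d in bot.mark_of(k,q)[:2]: print(n,k,round(d['p'],2),onz(c,d['at'],z).round(3))
    u,v=proj(c,[.53,.0,.05]).astype(int);v=max(v,90);m.append(cv2.resize(q['frame'][v-90:v+90,u-120:u+120],(400,300),interpolation=2))
cv2.imwrite('pics/f.png',cv2.cvtColor(np.hstack(m),cv2.COLOR_RGB2BGR));print(bot.observe()['force'],bot.observe()['clock'])
```

```text
scene culture_dish 0.61 [0.547 0.114 0.038]
scene culture_dish 0.55 [0.451 0.11  0.038]
scene cover 0.97 [ 0.588 -0.103  0.   ]
scene cover 0.72 [ 0.444 -0.226  0.   ]
scene bar_end 0.58 [0.397 0.206 0.126]
scene bar_end 0.57 [0.664 0.099 0.126]
scene timer 0.63 [0.535 0.421 0.   ]
scene pen_red 0.7 [ 0.559 -0.008  0.   ]
scene forceps 0.68 [ 0.645 -0.204  0.   ]
scene forceps 0.57 [0.591 0.087 0.   ]
scene stain_bottle 0.59 [ 0.638 -0.201  0.   ]
side culture_dish 0.71 [0.568 0.031 0.038]
side culture_dish 0.56 [0.548 0.121 0.038]
side cover 0.91 [ 0.594 -0.092  0.   ]
side cover 0.82 [ 0.469 -0.223  0.   ]
side bar_end 0.96 [0.659 0.101 0.126]
side timer 0.83 [0.526 0.427 0.   ]
side pen_red 0.37 [0.558 0.009 0.   ]
side forceps 0.66 [0.47  0.248 0.   ]
side stain_bottle 0.71 [ 0.652 -0.205  0.   ]
side stain_bottle 0.45 [0.658 0.002 0.   ]
[0.06055518 0.95102533 0.36334617] 30.0
```

View pics/f.png

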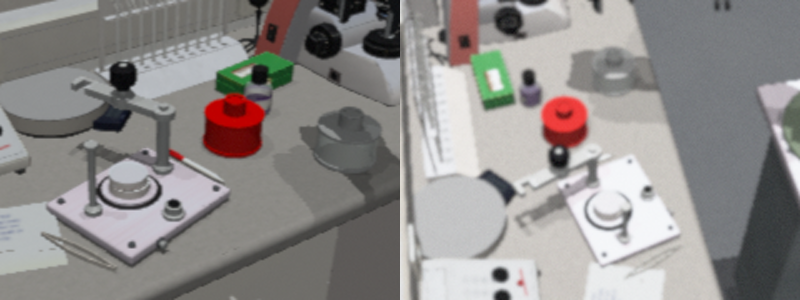

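Both views show the cover standing upright on the clear spot. The dish is on its pedestal, the bar is to the rear, the button is down and the bystanders are undisturbed.

```bash
python3 -c "
from workcell import bot
print(bot.job_done())"
```

```text
the job is handed in; nothing more can be done
None
```

The chamber is open and the job handed in at about 30 s: vent button snapped down, knob unscrewed about 2.7 rad, bar swung back about 1.4 rad, cover upright near (0.46, -0.23), with the dish still on its pedestal and nothing else visibly moved; pressing the button, the fingertips briefly reached about 45 N as it bottomed.

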